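# Unhook a battery pack from its charging dock

### The arm

A 7-joint arm with a two-finger parallel gripper is mounted at the origin on a cart in front of the work surface, level with it; the furniture and walls round the work are solid. World frame = base frame: x ahead of the robot, y to its left, z up, the work surface at z = 0. Lengths are in m, angles in rad, forces in N, time in s.
With the tool pointing down it reaches from about 0.4 to 0.85 m from the base axis. Payload 4.5 kg.
Tool frame: the origin (TCP) lies between the finger pads; the fingertips stand 19 mm ahead of it and the grasp point (between the pads) is the TCP (arm.tips_ahead is the distance from the TCP to the fingertips, in m); z points along the fingers, y is the line along which they close (so a half turn about z gives the same grasp; the last joint's range is limited). The gripper opens to 88 mm and grips with 3 to 60 N. Pads are 18 mm wide; open, the fingers measure 123 mm over their backs; the gripper's body (75 mm by 187 mm) begins 45 mm behind the grasp point.
Start: joints at [1.356, 0.689, -0.195, 1.565, 0.157, 0.902, -0.215], TCP at [0.154, -0.606, 0.236] pointing down, gripper open.
Joint ranges: [-3.01, 3.01], [-0.46, 2.08], [-1.47, 1.51], [0.13, 2.56], [-1, 4.14], [0.04, 2.09], [-2.66, 2.66]. Speed limits (rad/s): [2.57, 2.57, 3.14, 3.14, 3.14, 3.14, 3.14].

### API

Orientations are given as a unit quaternion [x, y, z, w].
In Python, from station import arm, cams gives the robot as it stands.
- The arm moves only by the shell command python3 -m handwheel 'ROWS' [OPENING]. ROWS is JSON, one flat list of numbers, 6 for each row, row after row: the shift along the tool's x, y, z in cm, then the turn, a rotation vector about the tool's x, y, z in degrees. In form: [tx, ty, tz, ax, ay, az, tx, ty, tz, ax, ay, az, ...]. A call has 1 to 20 rows; each row shifts and turns the commanded pose from where the row before left it, along the tool's axes as they then stand; what a row does not reach is not made up. A row lasts 1/8 s, in which the tool goes at most 62.5 mm and 10.7 degrees, less where a joint would pass 70% of its speed; a pose out of reach is approached as far as the arm can. A call is refused whole if a number of a shift passes 6.25 or a number of a turn 10.7, either way. A call with a gripper value outside its range is refused whole. OPENING is the finger opening in cm, from 0 to 8.81, set as the call begins (- or left out, the last holds). The fingers move at their own pace and stop on an object; the grip force is fixed at half the most. Time passes only in rows, so rows that do not move let the fingers close. It gives the time, the measured TCP pose, the force, the opening and the grip force at its end, in the units of the state.
- arm.get_state(): the state, without advancing time (a new reading comes with each control period).
- cams.camera(name): name is "side" or "top" or "wrist"; returns a dict with "color" (480x640x3 uint8, red, green, blue), "K" (3x3 intrinsics, pixels), "position" and "orientation" of the camera in the world; the wrist camera has in their place "hand_eye" (4x4, takes a point from camera to tool coordinates, whose origin is the TCP and whose axes are the flange's). Camera axes: x right, y down, z forward; pixel columns grow to the right and rows downward; lengths in m; the calibration is good to about 2 mm. A picture is of the moment at which its call begins: read the wrist's pose just before it. There is no depth.
- arm.close_job(): hands the job in; it is judged then, once.
The state is a dict: "t": time; "joints": joint angles; "joint_velocities": joint speeds; "joint_efforts": joint torques, N m; "tcp_pos": TCP position; "tcp_rot": TCP orientation; "ft_force": force on the tool from outside, world axes, zero at the start; "wrist_torque": the same for the moment, N m; "opening": finger opening in m; "grip_force": force on a finger pad.
Only numpy, scipy, OpenCV 4.12 (cv2) and the standard library are available. Lean on these libraries where they do the work, as an engineer would, in place of code of your own. Each camera call takes 0.05 s, during which the arm holds its last target. There are 200 camera calls.

### The job

Take the blue battery pack out of the charging dock and lay it flat, right way up, in the middle of the cork mat. Its nose is caught under the front claw: push the pack gently back against the sprung pin until you feel it meet the rubber stop, tip its nose up over the claw while its heel stays under the rear hook, then draw it out. Do not force it against the dock or drop it, and leave the cup, tin and tape roll beside the dock where they are.

Things in the scene. Friction and masses are not known exactly. Their poses are not given: they have to be found in the camera images.
- pack_center (a point): Centre of the loose blue battery pack (0.2-0.33 kg): body 84 x 46 x 28 mm (x, y, z), z up, 14 mm above its flat underside. Flush with the underside, black tongues 24 mm wide, 8 mm high: nose tongue to -x, tip 64 mm from here; heel tongue to +x, tip 74 mm from here. Grasp it across its 46 mm sides (y), free to 24 mm below its underside and at least 28 mm outwards.
- dock: Fixed dock; origin on the desk, below the pack's place; +x nose to tail, z up. Foot 236 x 90 x 8 mm, seat 36 mm wide, 32 mm up. Pack rests along it, centre within 1 mm of x = y = 0. An aluminium catch frame (claw at nose, stop and hook at tail) is clamped u = 0 to 14 mm towards +x: u is not measured, feel it. Over 10 N of pack or fingers on dock is forcing.
- claw_zero (a point): Fixed point of the dock (axes as the dock): edge of the nose claw's underside if u = 0 (x = -59.5 mm); the true edge is u further to +x. Claw underside 11 mm, top 15 mm above the seat; it covers the nose tongue. Its post stands 20.5 mm to -x of the edge. Cheeks beside both tongues leave 2.5 mm each side.
- stop_zero (a point): Fixed point of the dock (axes as the dock): face of the tail stop's rubber bumpers at seat height if u = 0 (x = 80 mm); truly u further to +x. The heel meets them after 6 mm + u of push; they give 5 N per mm. The nose is then 1.5 mm clear of the claw. The hook over the heel reaches 26 mm to -x, underside 16 mm, top 20 mm above the seat. A tilt of 7 to 13 degrees about the heel passes the claw without jamming.
- pin_tip (a point): Tip of the brass spring pin, at rest 1 mm behind the heel; through a slot in the stop it pushes the heel to -x with 1 N plus 0.1 N per mm of travel, 3 N at most before the stop is met.
- mat_top (a point): Centre of the top of the fixed brown cork mat, 198 x 136 mm (x, y), rounded corners, top 8 mm above the desk. z up.
- cup: White coffee cup, 83 x 110 x 55 mm, loose bystander; origin at the centre of its underside.
- pin_tin: Round tin, 58 mm across and 24 mm high, loose bystander; origin at the centre of its underside.
- tape_roll: Roll of tape lying flat beside the dock, 74 mm across and 19 mm high, loose bystander; origin at the centre of its underside.
Not all that is in view belongs to the job. There is more than one size of the part that bears pack_center; the job needs the larger.

How it is judged:
By the outcome, as a careful person would: the job done as asked, in the order asked, and still so for the second after the job is handed in, with the robot touching nothing.
It also fails if it takes over 64 s, if anything falls off the work surface, if the arm or the gripper's body presses on something with over 40 N, if the wrist force passes 120 N, or if a joint passes its speed limit or range.

## Working session

There is one attempt and no reset: what is moved stays moved. The work goes in short steps, Python scripts to look and compute and a shell command to move; the robot and the scene stay as the last step left them, time stands still between calls to the robot, and variables do not carry over. Pictures are saved under pics/ and viewed, at most 10 in all, crops included, and the job is handed in when it is done.

```bash
ls; mkdir -p pics; python3 - <<'E'
from station import arm,cams
import cv2,pickle
s=arm.get_state();print(s)
d={}
for n in("side","top"):
    c=cams.camera(n);d[n]=c;cv2.imwrite(f"pics/{n}0.png",c["color"][:,:,::-1]);print(n,c["K"],c["position"],c["orientation"])
pickle.dump(d,open("d.pkl","wb"))
E
```

```text
pics
{'t': 0.0, 'joints': array([ 1.35577097,  0.6900156 , -0.19452261,  1.56636074,  0.15729671,
        0.90249946, -0.21508539]), 'joint_velocities': array([-7.32245556e-04,  5.79740851e-05, -1.76089059e-03,  3.18768507e-04,
       -3.64780871e-04,  1.75640091e-03,  3.20499479e-04]), 'joint_efforts': array([ 7.21799734e-04, -5.27554929e+01, -1.26691740e+00, -1.53430098e+01,
       -5.27141453e-02,  6.57298457e-03,  1.72931022e-04]), 'tcp_pos': array([ 0.15371123, -0.60512926,  0.23478608]), 'tcp_rot': array([ 9.92263718e-01,  1.24144348e-01, -1.80046703e-04, -9.28131438e-04]), 'ft_force': array([ 0.24594782, -0.23987601,  0.53371393]), 'wrist_torque': array([ 0.020468  , -0.11201472, -0.03045023]), 'grip_force': 0.0, 'opening': 0.08809199641696802}
side [[573.26187711   0.         311.81705034]
 [  0.         573.26187711 234.8102586 ]
 [  0.           0.           1.        ]] [ 0.63957733 -1.05183314  0.70162743] [ 0.87771353  0.04603374 -0.01739881 -0.476652  ]
top [[521.04238525   0.         311.77887235]
 [  0.         521.04238525 236.03652989]
 [  0.           0.           1.        ]] [ 0.44894928 -0.07124194  1.12993005] [ 0.71611701 -0.69642422  0.03374313 -0.03211137]
```

View pics/top0.png

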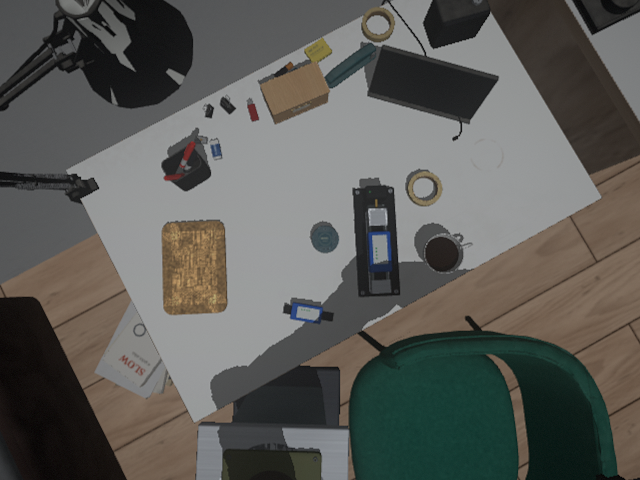

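View pics/side0.png

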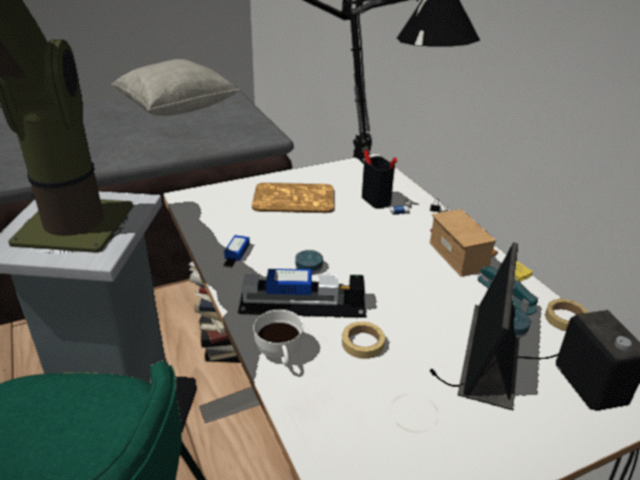

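The candidates are the blue pack in the dock at top (380,250), the small loose blue pack at (308,312), and a blue item at (216,149). The pack in the dock is bigger and sits on the seat, so it fits. I'll confirm it in an enlarged crop.

```bash
cat > h.py <<'E'
import numpy as np,cv2,pickle
from scipy.spatial.transform import Rotation as R
def ray(c,px,z):
    d=R.from_quat(c["orientation"]).apply(np.linalg.inv(c["K"])@[px[0],px[1],1.]); p=np.array(c["position"])
    return p+d*(z-p[2])/d[2]
E
python3 - <<'E'
from h import *
d=pickle.load(open("d.pkl","rb"))
t=d["top"];im=t["color"][:,:,::-1].copy()
a=cv2.resize(im[175:325,280:480],None,fx=4,fy=4,interpolation=cv2.INTER_CUBIC);cv2.imwrite("pics/topc.png",np.clip(a.astype(float)*1.4,0,255).astype(np.uint8))
hsv=cv2.cvtColor(im,cv2.COLOR_BGR2HSV)
b=cv2.inRange(hsv,(105,120,40),(130,255,255));b[:,:350]=0;b[:,400:]=0
r=cv2.minAreaRect(cv2.findNonZero(cv2.morphologyEx(b,cv2.MORPH_CLOSE,np.ones((15,15)))));print("pack",r)
box=cv2.boxPoints(r);print([ray(t,p,.060).round(4) for p in box], ray(t,r[0],.060))
k=cv2.inRange(im,(0,0,0),(60,60,60))
m=cv2.inRange(hsv,(8,80,60),(25,255,255));m[:200]=0;m[330:]=0;m[:,:150]=0;m[:,240:]=0
r=cv2.minAreaRect(cv2.findNonZero(cv2.morphologyEx(m,cv2.MORPH_OPEN,np.ones((3,3)))));print("mat",r,ray(t,r[0],.008));print([ray(t,p,.008).round(4) for p in cv2.boxPoints(r)])
# dock foot corners
for p in [(358,187),(394,187),(399,294),(360,296)]: print(p,ray(t,p,.008).round(4))
for n,p in dict(tin=(324,237),tape=(424,187),cup=(441,252)).items(): print(n,ray(t,p,.02).round(3))
E
```

```text
pack ((379.71685791015625, 251.1201629638672), (40.36518478393555, 22.547739028930664), 86.98721313476562)
[array([ 0.5614, -0.1869,  0.06  ]), array([ 0.5652, -0.2333,  0.06  ]), array([ 0.4822, -0.2388,  0.06  ]), array([ 0.4785, -0.1927,  0.06  ])] [ 0.52170355 -0.21293761  0.06      ]
mat ((193.8107147216797, 267.23358154296875), (91.25579833984375, 63.21915054321289), 87.83892822265625) [0.47939152 0.17915427 0.008     ]
[array([0.5733, 0.2559, 0.008 ]), array([0.5824, 0.1194, 0.008 ]), array([0.3869, 0.1036, 0.008 ]), array([0.3782, 0.2379, 0.008 ])]
(358, 187) [ 0.6641 -0.1702  0.008 ]
(394, 187) [ 0.6663 -0.2488  0.008 ]
(399, 294) [ 0.4344 -0.2626  0.008 ]
(360, 296) [ 0.4278 -0.1791  0.008 ]
tin [ 0.551 -0.099  0.02 ]
tape [ 0.666 -0.312  0.02 ]
cup [ 0.526 -0.349  0.02 ]
```

View pics/topc.png

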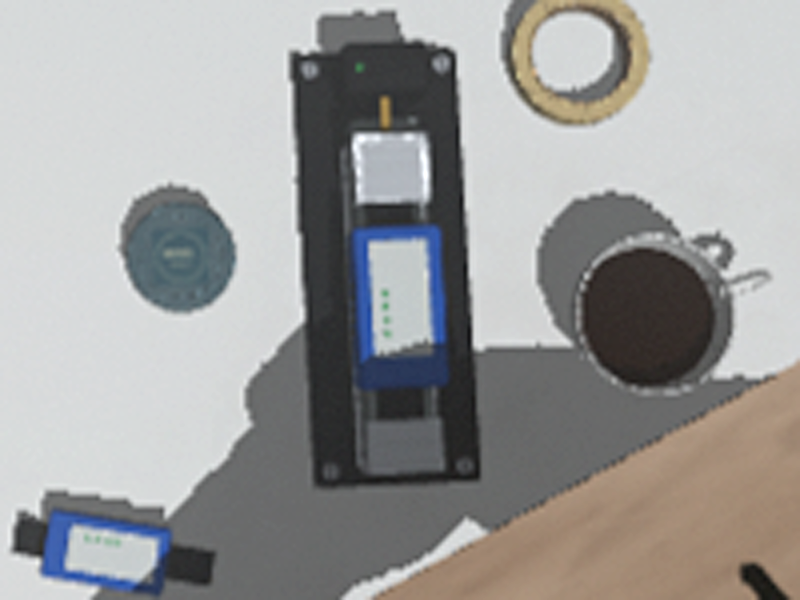

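The crop shows the larger pack in the dock, body spanning crop (355-445, 228-388). The pin, stop and hook are at the far end, so the tail points along world +x. The loose pack at lower left is the smaller one. Next I move above the pack.

```bash
python3 -m handwheel '[0,0,0,0,0,5.4, 0,0,0,0,0,5.4, 2.8,-2.6,0.2,0,0,0, 2.8,-2.6,0.2,0,0,0, 2.8,-2.6,0.2,0,0,0, 2.8,-2.6,0.2,0,0,0, 2.8,-2.6,0.2,0,0,0, 2.8,-2.6,0.2,0,0,0, 2.8,-2.6,0.2,0,0,0, 2.8,-2.6,0.2,0,0,0, 2.8,-2.6,0.2,0,0,0, 2.8,-2.6,0.2,0,0,0, 2.8,-2.6,0.2,0,0,0, 2.8,-2.6,0.2,0,0,0, 2.8,-2.6,0.2,0,0,0, 2.7,-3.1,0.2,0,0,0, 0,0,0,0,0,0, 0,0,0,0,0,0]' 6.2
python3 - <<'E'
from station import arm,cams
from h import *
s=arm.get_state();c=cams.camera("wrist")
T=np.eye(4);T[:3,:3]=R.from_quat(s["tcp_rot"]).as_matrix();T[:3,3]=s["tcp_pos"];T=T@c["hand_eye"]
c["position"]=T[:3,3];c["orientation"]=R.from_matrix(T[:3,:3]).as_quat()
pickle.dump(c,open("w.pkl","wb"))
im=c["color"][:,:,::-1].copy();cv2.imwrite("pics/w0.png",im)
hsv=cv2.cvtColor(im,cv2.COLOR_BGR2HSV);b=cv2.inRange(hsv,(105,120,40),(130,255,255))
b=cv2.morphologyEx(b,cv2.MORPH_CLOSE,np.ones((25,25)))
q=max(cv2.findContours(b,0,1)[0],key=cv2.contourArea);r=cv2.minAreaRect(q);print(r,[ray(c,p,.06).round(4) for p in cv2.boxPoints(r)],ray(c,r[0],.06))
print(s["tcp_pos"],R.from_quat(s["tcp_rot"]).as_matrix().round(4),s["ft_force"])
E
```

```text
t: 2.35
tcp_pos: [0.5212, -0.2145, 0.2073]
tcp_rot: [1.0, 0.03, -0.001, 0.0]
ft_force: [0.3, 0.4, 0.4]
opening: 0.062
grip_force: 0.0
((315.5, 218.5), (89.0, 51.0), 90.0) [array([ 0.5621, -0.1861,  0.06  ]), array([ 0.5648, -0.23  ,  0.06  ]), array([ 0.483 , -0.2365,  0.06  ]), array([ 0.4802, -0.189 ,  0.06  ])] [ 0.52412334 -0.2103261   0.06      ]
[ 0.52118938 -0.21448365  0.20732095] [[ 9.982e-01  5.980e-02 -1.300e-03]
 [ 5.980e-02 -9.982e-01 -6.000e-04]
 [-1.400e-03  5.000e-04 -1.000e+00]] [0.33165004 0.39633599 0.39366208]
```

View pics/w0.png

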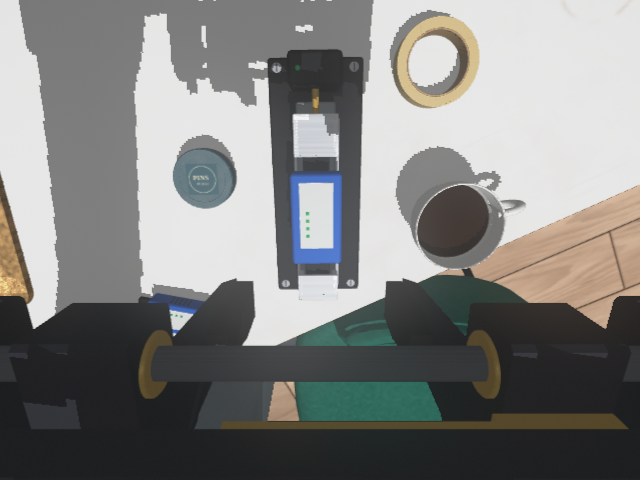

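The wrist picture shows the pack top at (291-342, 172-263), square in the image, so the tool's yaw already matches the dock. Fingers are at (253,320) and (387,320). I'll descend to just above it and check centring.

```bash
python3 -m handwheel '[0.15,-0.28,1,0,0,0, 0,0,2,0,0,0, 0,0,2,0,0,0, 0,0,2,0,0,0, 0,0,2,0,0,0, 0,0,1.8,0,0,0, 0,0,0,0,0,0, 0,0,0,0,0,0]' 6.2
cat > look.py <<'E'
import sys
from station import arm,cams
from h import *
s=arm.get_state();c=cams.camera("wrist")
T=np.eye(4);T[:3,:3]=R.from_quat(s["tcp_rot"]).as_matrix();T[:3,3]=s["tcp_pos"];T=T@c["hand_eye"]
c["position"]=T[:3,3];c["orientation"]=R.from_matrix(T[:3,:3]).as_quat()
im=c["color"][:,:,::-1].copy();cv2.imwrite(sys.argv[1],im)
hsv=cv2.cvtColor(im,cv2.COLOR_BGR2HSV);b=cv2.inRange(hsv,(105,120,40),(130,255,255))
b=cv2.morphologyEx(b,cv2.MORPH_CLOSE,np.ones((25,25)))
q=max(cv2.findContours(b,0,1)[0],key=cv2.contourArea);r=cv2.minAreaRect(q);print(r,[ray(c,p,.06).round(4) for p in cv2.boxPoints(r)],ray(c,r[0],.06))
print(s["tcp_pos"],R.from_quat(s["tcp_rot"]).as_euler("xyz",degrees=True),s["ft_force"],c["hand_eye"].round(4))
E
python3 look.py pics/w1.png
```

```text
t: 3.4
tcp_pos: [0.5233, -0.2115, 0.0999]
tcp_rot: [1.0, 0.03, 0.0, 0.0]
ft_force: [-0.8, 0.1, 0.4]
opening: 0.062
grip_force: 0.0
((318.4999694824219, 263.0), (76.99998474121094, 127.99998474121094), -0.0) [array([ 0.4807, -0.1885,  0.06  ]), array([ 0.5621, -0.1863,  0.06  ]), array([ 0.5647, -0.2295,  0.06  ]), array([ 0.4836, -0.237 ,  0.06  ])] [ 0.52509127 -0.21018968  0.06      ]
[ 0.52327532 -0.21145428  0.09990612] [ 1.79979810e+02 -1.77819804e-02  3.41218800e+00] [-0.82786676  0.12895156  0.4305255 ] [[ 3.000e-04 -9.584e-01 -2.856e-01  7.410e-02]
 [ 1.000e+00  2.000e-04  2.000e-04 -8.000e-04]
 [-1.000e-04 -2.856e-01  9.584e-01 -1.490e-01]
 [ 0.000e+00  0.000e+00  0.000e+00  1.000e+00]]
```

View pics/w1.png

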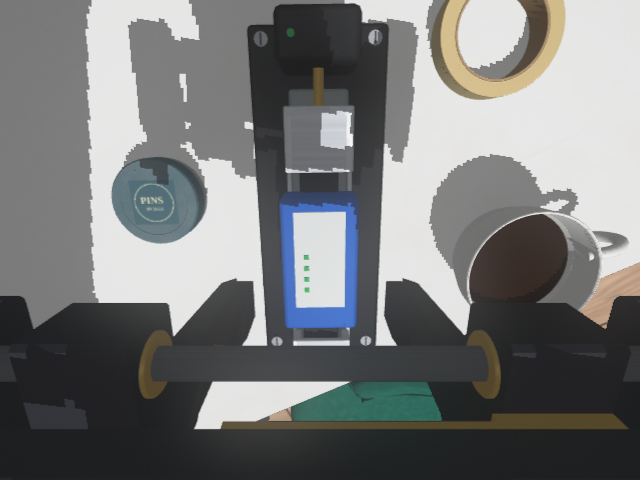

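Pack at (280-357, 193-328), mid-column 319; finger midpoint also about 319.5. It is centred, so I go down and close.

```bash
python3 -m handwheel '[0,0,1.5,0,0,0, 0,0,1.5,0,0,0, 0,0,1.2,0,0,0, 0,0,0.7,0,0,0, 0,0,0.3,0,0,0, 0,0,0,0,0,0, 0,0,0,0,0,0]' 6.2; python3 -m handwheel '[0,0,0,0,0,0, 0,0,0,0,0,0, 0,0,0,0,0,0, 0,0,0,0,0,0, 0,0,0,0,0,0, 0,0,0,0,0,0]' 4; python3 -m handwheel '[0,0,0,0,0,0,0,0,0,0,0,0]'
```

```text
t: 4.32
tcp_pos: [0.5236, -0.2111, 0.048]
tcp_rot: [1.0, 0.03, 0.0, 0.0]
ft_force: [0.5, -0.4, 0.1]
opening: 0.0618
grip_force: 0.0
t: 5.08
tcp_pos: [0.5235, -0.2111, 0.0479]
tcp_rot: [1.0, 0.03, 0.0, 0.0]
ft_force: [0.0, 1.2, 4.5]
opening: 0.0455
grip_force: 30.0
t: 5.32
tcp_pos: [0.5235, -0.2111, 0.0479]
tcp_rot: [1.0, 0.03, 0.0, 0.0]
ft_force: [-0.8, -0.2, 6.0]
opening: 0.0454
grip_force: 30.0
```

```bash
python3 -m handwheel '[0,0,-0.04,0,0,0,0,0,0,0,0,0,0,0,0,0,0,0]'; python3 -m handwheel '[0,0,-0.03,0,0,0,0,0,0,0,0,0,0,0,0,0,0,0]'
```

```text
t: 5.7
tcp_pos: [0.5235, -0.2111, 0.0479]
tcp_rot: [1.0, 0.03, 0.0, 0.0]
ft_force: [1.0, 0.1, 0.9]
opening: 0.0455
grip_force: 30.0
t: 6.08
tcp_pos: [0.5229, -0.2107, 0.048]
tcp_rot: [1.0, 0.03, -0.0, -0.0]
ft_force: [-0.7, 0.7, -2.3]
opening: 0.0456
grip_force: 30.0
```

```bash
python3 -m handwheel '[0.1,0,0,0,0,0,0.1,0,0,0,0,0,0.1,0,0,0,0,0,0.1,0,0,0,0,0,0.05,0,0,0,0,0,0,0,0,0,0,0,0,0,0,0,0,0]';python3 -m handwheel '[0.05,0,0,0,0,0,0,0,0,0,0,0,0,0,0,0,0,0]'
```

```text
t: 6.95
tcp_pos: [0.5276, -0.2106, 0.0483]
tcp_rot: [1.0, 0.03, -0.0, -0.0]
ft_force: [-0.6, 1.1, -1.6]
opening: 0.0454
grip_force: 30.0
t: 7.32
tcp_pos: [0.5282, -0.2106, 0.0483]
tcp_rot: [1.0, 0.03, -0.0, -0.0]
ft_force: [-1.1, -0.5, -1.9]
opening: 0.0459
grip_force: 30.0
```

```bash
python3 -m handwheel '[0.07,0,0,0,0,0,0,0,0,0,0,0]'|sed -n '2p;4p'; python3 -m handwheel '[0.07,0,0,0,0,0,0,0,0,0,0,0,0,0,0,0,0,0]'|sed -n '2p;4p'
```

```text
tcp_pos: [0.5291, -0.2106, 0.0483]
ft_force: [-1.3, 0.3, -2.3]
tcp_pos: [0.5296, -0.2106, 0.0483]
ft_force: [-1.3, 1.8, -1.5]
```

```bash
python3 -m handwheel '[0.07,0,0,0,0,0,0,0,0,0,0,0]'|sed -n '2p;4p'; python3 -m handwheel '[0.07,0,0,0,0,0,0,0,0,0,0,0,0,0,0,0,0,0]'|sed -n '2p;4p'
```

```text
tcp_pos: [0.5305, -0.2105, 0.0483]
ft_force: [-0.6, 0.5, -1.0]
tcp_pos: [0.5308, -0.2105, 0.0483]
ft_force: [-2.7, 0.6, -3.0]
```

```bash
python3 -m handwheel '[0.06,0,0,0,0,0,0,0,0,0,0,0,0,0,0,0,0,0]'|sed -n '2p;4p'; python3 -m handwheel '[0,0,0,0,0,0]'|sed -n '2p;4p'
```

```text
tcp_pos: [0.5311, -0.2105, 0.0482]
ft_force: [-4.2, 1.8, -1.2]
tcp_pos: [0.5312, -0.2105, 0.0482]
ft_force: [-3.9, 0.6, -1.6]
```

```bash
python3 -m handwheel '[0.06,0,0,0,0,0,0,0,0,0,0,0,0,0,0,0,0,0]'|sed -n '2p;4p'
```

```text
tcp_pos: [0.5314, -0.2105, 0.0482]
ft_force: [-5.2, 1.0, -0.7]
```

Force rose from about 1.3 N to 5 N over the last 0.6 mm, so the rubber stop is met (u is about 2 mm). Next is the tilt about the heel, nose up.

```bash
python3 -m handwheel '[0.014,0,-0.129,0,-1,0,0.014,0,-0.129,0,-1,0,0,0,0,0,0,0,0,0,0,0,0,0]'
```

```text
t: 9.95
tcp_pos: [0.5319, -0.2105, 0.0508]
tcp_rot: [0.999, 0.03, -0.018, 0.001]
ft_force: [-5.9, 1.3, -1.8]
opening: 0.0453
grip_force: 30.0
```

```bash
python3 -m handwheel '[0.01,0,-0.129,0,-1,0,0.01,0,-0.129,0,-1,0,0,0,0,0,0,0,0,0,0,0,0,0]'
```

```text
t: 10.45
tcp_pos: [0.5325, -0.2105, 0.0534]
tcp_rot: [0.999, 0.03, -0.036, 0.001]
ft_force: [-5.3, 0.3, -1.0]
opening: 0.0457
grip_force: 30.0
```

```bash
python3 -m handwheel '[0.01,0,-0.129,0,-1,0,0.01,0,-0.129,0,-1,0,0,0,0,0,0,0,0,0,0,0,0,0]'
```

```text
t: 10.95
tcp_pos: [0.533, -0.2104, 0.056]
tcp_rot: [0.998, 0.03, -0.053, 0.002]
ft_force: [-5.1, 0.6, -1.4]
opening: 0.0456
grip_force: 30.0
```

```bash
python3 -m handwheel '[0.01,0,-0.129,0,-1,0,0.01,0,-0.129,0,-1,0,0,0,0,0,0,0,0,0,0,0,0,0]'; python3 -m handwheel '[0.01,0,-0.129,0,-1,0,0.01,0,-0.129,0,-1,0,0,0,0,0,0,0,0,0,0,0,0,0]'
python3 - <<'E'
from station import cams
import cv2
c=cams.camera("side")["color"][:,:,::-1];cv2.imwrite("pics/s1.png",cv2.resize(c[220:350,210:400],None,fx=4,fy=4,interpolation=cv2.INTER_CUBIC))
E
```

```text
t: 11.45
tcp_pos: [0.5337, -0.2104, 0.0586]
tcp_rot: [0.997, 0.03, -0.07, 0.002]
ft_force: [-5.6, -0.5, -0.3]
opening: 0.0455
grip_force: 30.0
t: 11.95
tcp_pos: [0.5344, -0.2104, 0.0612]
tcp_rot: [0.996, 0.03, -0.088, 0.003]
ft_force: [-5.4, 0.0, -1.2]
opening: 0.0456
grip_force: 30.0
```

View pics/s1.png

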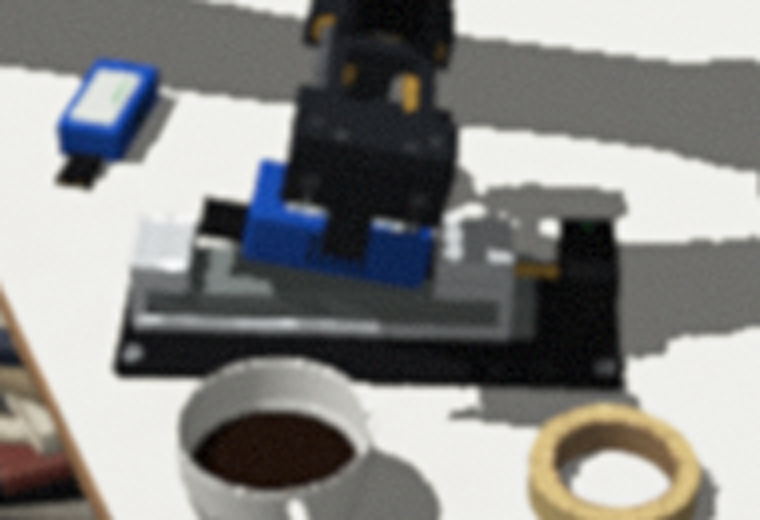

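The nose tongue at (225,215) is raised clear of the claw at (165,235), and the heel is still under the hook at (475,250). Next I draw it out towards -x with a slight rise.

```bash
python3 -m handwheel '[-0.2,0,0.0,0,0,0,-0.2,0,0,0,0,0,-0.2,0,0.01,0,0,0,-0.2,0,0.01,0,0,0,0,0,0,0,0,0]'
```

```text
t: 12.62
tcp_pos: [0.5274, -0.2109, 0.0626]
tcp_rot: [0.996, 0.03, -0.086, 0.003]
ft_force: [-0.1, -0.9, -1.4]
opening: 0.0454
grip_force: 30.0
```

```bash
python3 -m handwheel '[-0.2,0,0.015,0,0,0,-0.2,0,0.015,0,0,0,-0.2,0,0.015,0,0,0,-0.2,0,0.015,0,0,0,0,0,0,0,0,0]';python3 -m handwheel '[-0.3,0,0.015,0,0,0,-0.3,0,0.015,0,0,0,-0.3,0,0.015,0,0,0,-0.3,0,0.015,0,0,0,0,0,0,0,0,0]'
```

```text
t: 13.25
tcp_pos: [0.5183, -0.2113, 0.0631]
tcp_rot: [0.996, 0.03, -0.087, 0.003]
ft_force: [0.2, -0.3, -3.0]
opening: 0.0454
grip_force: 30.0
t: 13.88
tcp_pos: [0.5063, -0.2121, 0.0646]
tcp_rot: [0.996, 0.03, -0.087, 0.003]
ft_force: [0.8, -0.3, -1.4]
opening: 0.0454
grip_force: 30.0
```

```bash
python3 -m handwheel '[-0.3,0,-0.05,0,0,0,-0.3,0,-0.05,0,0,0,-0.3,0,-0.05,0,0,0,-0.2,0,-0.8,0,0,0,-0.2,0,-1,0,0,0,-0.2,0,-1.5,0,0,0,-0.4,0,-2,0,0,0,-0.4,0,-2,0,0,0,-0.2,0,-1,0,0,0,0,0,0,0,5,0,0,0,0,0,5,0,0,0,0,0,0,0,0,0,0,0,0,0]'
python3 - <<'E'
from station import arm
from h import *
s=arm.get_state();m=R.from_quat(s["tcp_rot"]).as_matrix();print(m.round(3));print(100*(m.T@(np.array([.480,.1792,.14])-s["tcp_pos"])))
c=pickle.load(open("d.pkl","rb"))
E
```

```text
t: 15.5
tcp_pos: [0.4974, -0.2125, 0.1523]
tcp_rot: [1.0, 0.03, -0.0, 0.0]
ft_force: [0.3, -0.4, -2.7]
opening: 0.0457
grip_force: 30.0
[[ 0.998  0.061 -0.   ]
 [ 0.061 -0.998 -0.   ]
 [-0.     0.    -1.   ]]
[  0.63942349 -39.20425644   1.22646484]
```

```bash
python3 -m handwheel '[0.04,-1.6,0,0,0,0,0.04,-3,0.1,0,0,0,0.04,-3,0.1,0,0,0,0.04,-3,0.1,0,0,0,0.04,-3,0.1,0,0,0,0.04,-3,0.1,0,0,0,0.04,-3,0.1,0,0,0,0.04,-3,0.1,0,0,0,0.04,-3,0.1,0,0,0,0.04,-3,0.1,0,0,0,0.04,-3,0.1,0,0,0,0.04,-3,0.1,0,0,0,0.04,-3,0.1,0,0,0,0.04,-1.6,0.1,0,0,-1.5,0,0,0,0,0,0,0,0,0,0,0,0]'
python3 - <<'E'
from station import arm,cams
from h import *
s=arm.get_state();m=R.from_quat(s["tcp_rot"]).as_matrix();print(m.round(4));print(100*(m.T@(np.array([.480,.1792,.0])-s["tcp_pos"])))
c=cams.camera("side");cv2.imwrite("pics/s2.png",c["color"][:,:,::-1])
E
```

```text
t: 17.5
tcp_pos: [0.4786, 0.1776, 0.1391]
tcp_rot: [0.999, 0.042, -0.0, 0.001]
ft_force: [0.1, -0.7, -1.7]
opening: 0.0455
grip_force: 30.0
[[ 9.964e-01  8.480e-02 -4.000e-04]
 [ 8.480e-02 -9.964e-01 -1.400e-03]
 [-5.000e-04  1.400e-03 -1.000e+00]]
[ 0.16096655 -0.16926625 13.90610833]
```

View pics/s2.png

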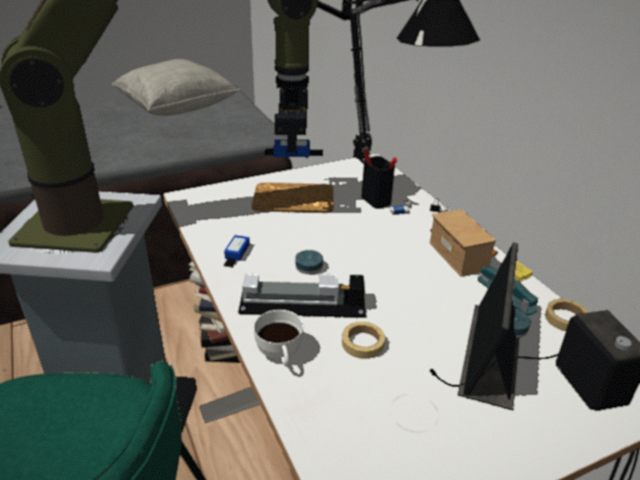

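The pack is level above the mat, around (292,148), and the dock is empty. Cup, tin and tape have not moved. Next I lower it; the fingertips reach about 3 mm below the underside, so I'll bring them down to the mat gently.

```bash
python3 -m handwheel '[0.16,-0.17,1,0,0,0,0,0,1.5,0,0,0,0,0,1.5,0,0,0,0,0,1.5,0,0,0,0,0,1.5,0,0,0,0,0,1.5,0,0,0,0,0,1,0,0,0,0,0,0.8,0,0,0,0,0,0.4,0,0,0,0,0,0.3,0,0,0,0,0,0,0,0,0,0,0,0,0,0,0]'
```

```text
t: 19.05
tcp_pos: [0.4803, 0.1809, 0.0294]
tcp_rot: [0.999, 0.043, 0.0, -0.0]
ft_force: [0.1, -0.9, -2.3]
opening: 0.0455
grip_force: 30.0
```

```bash
python3 -m handwheel '[0,0.12,0.1,0,0,0,0,0,0.1,0,0,0,0,0,0,0,0,0,0,0,0,0,0,0]';  python3 -m handwheel '[0,0,0.05,0,0,0,0,0,0,0,0,0,0,0,0,0,0,0]'
```

```text
t: 19.55
tcp_pos: [0.4802, 0.1797, 0.0271]
tcp_rot: [0.999, 0.043, 0.0, 0.0]
ft_force: [0.6, 0.5, -3.1]
opening: 0.0452
grip_force: 30.0
t: 19.92
tcp_pos: [0.4802, 0.1796, 0.0266]
tcp_rot: [0.999, 0.043, 0.0, 0.0]
ft_force: [-0.1, -0.0, -1.9]
opening: 0.0458
grip_force: 30.0
```

```bash
python3 -m handwheel '[0,0,0.05,0,0,0,0,0,0,0,0,0,0,0,0,0,0,0]'|sed -n '2p;4p';  python3 -m handwheel '[0,0,0.05,0,0,0,0,0,0,0,0,0,0,0,0,0,0,0]'|sed -n '2p;4p'
```

```text
tcp_pos: [0.4802, 0.1796, 0.0261]
ft_force: [0.8, 0.1, -2.0]
tcp_pos: [0.4802, 0.1797, 0.0256]
ft_force: [0.2, -0.6, -1.8]
```

```bash
python3 -m handwheel '[0,0,0.05,0,0,0,0,0,0,0,0,0,0,0,0,0,0,0]'|sed -n '2p;4p'
```

```text
tcp_pos: [0.4802, 0.1797, 0.0251]
ft_force: [0.8, 0.0, -2.7]
```

```bash
python3 -m handwheel '[0,0,0.05,0,0,0,0,0,0,0,0,0,0,0,0,0,0,0]'|sed -n '2p;4p';  python3 -m handwheel '[0,0,0.04,0,0,0,0,0,0,0,0,0,0,0,0,0,0,0]'|sed -n '2p;4p'
```

```text
tcp_pos: [0.4802, 0.1797, 0.0246]
ft_force: [0.2, -0.2, -2.4]
tcp_pos: [0.4802, 0.1796, 0.0242]
ft_force: [-0.5, 0.6, -2.2]
```

```bash
python3 -m handwheel '[0,0,0.04,0,0,0,0,0,0,0,0,0,0,0,0,0,0,0]'|sed -n '2p;4p'
```

```text
tcp_pos: [0.4802, 0.1797, 0.0239]
ft_force: [-0.7, 0.3, -1.1]
```

```bash
python3 -m handwheel '[0,0,0.03,0,0,0,0,0,0,0,0,0,0,0,0,0,0,0]'|sed -n '2p;4p'; python3 - <<'E'
from station import cams
import cv2
c=cams.camera("side")["color"][:,:,::-1];cv2.imwrite("pics/s3.png",cv2.resize(c[150:230,240:350],None,fx=6,fy=6,interpolation=cv2.INTER_CUBIC))
E
```

```text
tcp_pos: [0.4802, 0.1797, 0.0239]
ft_force: [-1.4, -0.5, 5.0]
```

View pics/s3.png

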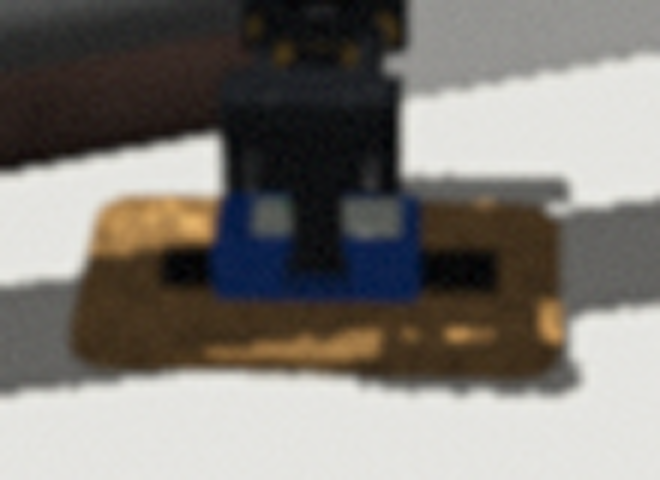

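The pack sits on the mat at about (318,250), and the fingertips end above its lower edge. It is supported by the mat, so I release and retreat.

```bash
python3 -m handwheel '[0,0,-0.03,0,0,0,0,0,0,0,0,0]'|sed -n '2p;4p'; python3 -m handwheel '[0,0,0,0,0,0,0,0,0,0,0,0,0,0,0,0,0,0,0,0,0,0,0,0,0,0,0,0,0,0]' 6.4; python3 -m handwheel '[0,0,-0.5,0,0,0,0,0,-1,0,0,0,0,0,-2,0,0,0,0,0,-3,0,0,0,0,0,-3,0,0,0,0,0,-3,0,0,0,0,0,-2,0,0,0,0,0,0,0,0,0,0,0,0,0,0,0]'
python3 look.py pics/w2.png
```

```text
tcp_pos: [0.4802, 0.1797, 0.0239]
ft_force: [-0.9, -0.2, 3.1]
t: 23.48
tcp_pos: [0.4802, 0.1796, 0.0238]
tcp_rot: [0.999, 0.043, -0.0, 0.0]
ft_force: [-1.2, 0.1, -0.1]
opening: 0.064
grip_force: 0.0
t: 24.6
tcp_pos: [0.4797, 0.1795, 0.1685]
tcp_rot: [0.999, 0.043, -0.0, 0.0]
ft_force: [-0.1, 0.3, 0.6]
opening: 0.0635
grip_force: 0.0
((333.0960388183594, 230.57980346679688), (23.520620346069336, 77.5531234741211), 2.8624050617218018) [array([0.4504, 0.1775, 0.06  ]), array([0.5136, 0.1801, 0.06  ]), array([0.5143, 0.1622, 0.06  ]), array([0.4511, 0.1584, 0.06  ])] [0.48342269 0.16959575 0.06      ]
[0.47971036 0.17953612 0.16847786] [1.79987093e+02 4.07563690e-02 4.96131516e+00] [-0.13463459  0.25819113  0.61231964] [[ 3.000e-04 -9.584e-01 -2.856e-01  7.410e-02]
 [ 1.000e+00  2.000e-04  2.000e-04 -8.000e-04]
 [-1.000e-04 -2.856e-01  9.584e-01 -1.490e-01]
 [ 0.000e+00  0.000e+00  0.000e+00  1.000e+00]]
```

View pics/w2.png

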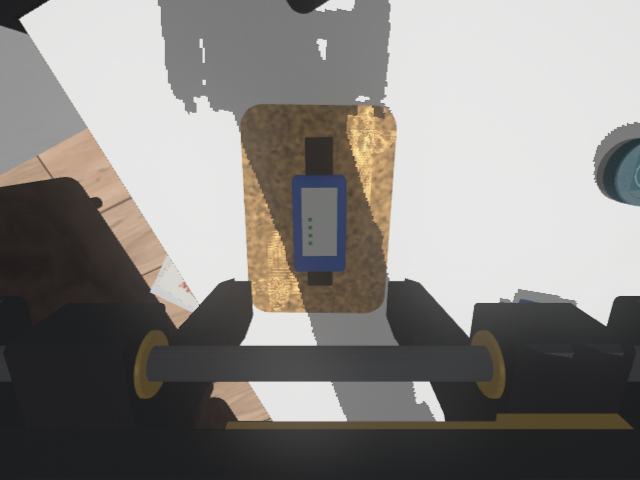

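```bash
python3 - <<'E'
from station import arm,cams
from h import *
s=arm.get_state();c=cams.camera("wrist")
T=np.eye(4);T[:3,:3]=R.from_quat(s["tcp_rot"]).as_matrix();T[:3,3]=s["tcp_pos"];T=T@c["hand_eye"]
c["position"]=T[:3,3];c["orientation"]=R.from_matrix(T[:3,:3]).as_quat()
for p in [(319,176),(319,271),(293,224),(346,224)]: print(ray(c,p,.036).round(4))
for p in [(319,104),(317,312),(245,207),(391,207)]: print(ray(c,p,.008).round(4))
E
```

```text
[0.5219 0.184  0.036 ]
[0.4385 0.1767 0.036 ]
[0.4796 0.2026 0.036 ]
[0.4835 0.1575 0.036 ]
[0.5791 0.189  0.008 ]
[0.3821 0.1739 0.008 ]
[0.4845 0.2494 0.008 ]
[0.4962 0.1149 0.008 ]
```

The picture shows the pack at (293-346, 176-271), flat, label up, within about 2 mm of the mat's centre. I'm handing in.

```bash
python3 -c "
from station import arm
print(arm.close_job())"
```

```text
the job is handed in; nothing more can be done
None
```

The blue battery pack is out of the dock and lies flat, label up, within about 2 mm of the cork mat's centre; the highest force read at a move's end was about 6 N, cup, tin and tape roll were not touched, and the job is handed in at about 25 s.

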